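# Start a brew on the tea-bar brewer

### The job

Start a batch on the tea brewer: with closed fingertips, first push the red-dotted end of the white rocker all the way down so it stays over, then press the square amber key fully in until it stays down, and last press the round green button fully and let it come back up. Keep to that order, do not press the blue key, and leave the white pitcher, the jar and the teacup standing where they are: nothing is to be picked up.

Things in the scene. Friction and masses are not known exactly. Their poses are not given: they have to be found in the camera images.
- brewer: Fixed tea brewer, yaw varies. Panel: steel block, grey top, 150 (x) x 350 (y) x 55 mm high; origin: centre of its underside. Four controls, turned like it, stand on its top at x 0, y -117, -39, 39, 117 mm, in varying order. At its +y end a 20 mm high drip tray (y 175 to 345) with a swan-neck tap, 12 mm tube up to 198 mm high, at x -60 to -10, y 255 to 325
- rocker (a joint): Angle of the white rocker (76 x 32 x 10 mm, long side along the brewer's x, pivoting about the brewer's y axis 17 mm above the panel): 0 off, its red-dotted +x end up; 0.40 fully on, dotted end down. Starts within 0.05 of 0. It stays wherever it is left; about 2 to 4 N on the dot moves it. The dot sinks about 10 mm from off to on
- rocker_press (a point): Centre of the red dot (16 mm across) on the rocker's top face, 26 mm from the pivot towards the brewer's +x; moves with the rocker; about 27 mm above the panel top when off. This is where to press, straight down
- amber_key (a joint): Travel of the amber key: 0 up, 0.008 m fully in. Starts within 1 mm of up. About 3 to 4 N moves it, and it stays where it is left
- amber_key_top (a point): Centre of the top face of the amber key, a square amber (orange) plastic key cap, 36 x 36 mm, in a 50 x 50 x 6 mm black bezel on the panel; the face is 20 mm above the panel top when up, 12 mm when in
- blue_key (a joint): Travel of the blue key, made like the amber key: 0 up, 0.008 m fully in. Not to be pressed
- blue_key_top (a point): Centre of the top face of the blue key, a square blue plastic key cap, 36 x 36 mm, in a 50 x 50 x 6 mm black bezel on the panel, 20 mm above the panel top when up
- start (a joint): Travel of the green start button: 0 up, 0.006 m fully in. Sprung: about 1.5 N to start, 4.5 N fully in; comes back up by itself
- start_top (a point): Centre of the top face of the round green start button, 38 mm diameter, in a 54 mm steel ring 6 mm high; the face is 19 mm above the panel top when up, 13 mm when in
- pitcher: Loose white pitcher (round cup, 72 mm wide, 85 mm high) standing on the drip tray; origin at the centre of its underside
- jar: Loose amber glass jar with black cap, 60 mm wide, 100 mm high, standing on the counter beside the panel's -y end; origin at the centre of its underside
- teacup: Loose terracotta-coloured teacup, 80 mm wide, 45 mm high, standing on the counter beyond the panel; origin at the centre of its underside
Things that resemble listed ones, but are neither listed nor needed, are in the scene too. There is more than one size of the teacup; the one meant has the size given above.

How it is judged:
By the outcome, as a careful person would: the job done as asked, in the order asked, and still so for the second after the job is handed in, with the robot touching nothing.
It also fails if it takes over 38 s, if anything falls off the work surface, if the arm or the gripper's body presses on something with over 40 N, if the wrist force passes 120 N, or if a joint passes its speed limit or range.

### The arm

A 6-joint arm with a two-finger parallel gripper is mounted at the origin on the work surface. World frame = base frame: x ahead of the robot, y to its left, z up, the work surface at z = 0. Lengths are in m, angles in rad, forces in N, time in s.
With the tool pointing down it reaches from about 0.35 to 0.725 m from the base axis. Payload 6 kg.
Tool frame: the origin (TCP) lies midway between the tips of the shut fingers; the grasp point (between the pads) lies 19 mm behind it; y points along the fingers, x is the direction in which the jaws open and shut, and the axes are right-handed (so a half turn about y gives the same grasp; the last joint's range is limited). The gripper opens to 85 mm and grips with 20 to 120 N. Pads are 22 mm wide; open, the fingers measure 114 mm over their backs; the gripper's body (76 mm by 85 mm) begins 54 mm behind the grasp point. The pads swing forward as they close: fully open they stand 13 mm farther back than shut.
Start: joints at [1.497, 0.04, 0.085, 0, -1.615, -0.334], TCP at [0.238, 0.551, 0.199] pointing down, gripper open.
Joint ranges: [-2.56, 2.56], [-1.29, 2.01], [-1.08, 1.49], [-3.29, 1.98], [-2.81, -0.18], [-2.99, 2.99]. Speed limits (rad/s): [2.57, 2.57, 3.01, 3.14, 3.14, 3.14].

### API

Orientations are given as [roll, pitch, yaw] about the fixed x, y, z axes, in that order (R = Rz(yaw) Ry(pitch) Rx(roll)).
In Python, from cell import * gives the robot as it stands. The module is installed in compiled form; this text tells all that it offers.
- The arm moves only by the shell command python3 -m creep 'ROWS' [FORCE]. ROWS is text: rows parted by semicolons, each of 7 numbers parted by spaces: the shift along the tool's x, y, z in m, then the turn, a rotation vector about the tool's x, y, z in degrees, then the opening, from 0 (shut) to 1 (fully open). A call has 1 to 12 rows; each row is the pose to reach, as a shift and turn from the pose commanded when the call began, along the tool's axes at that moment; what a row does not reach only later rows make up. A row lasts 1/12 s, in which the tool goes at most 41.7 mm and 7.16 degrees, less where a joint would pass 70% of its speed; a pose out of reach is approached as far as the arm can. A call with a gripper value outside its range is refused whole. The fingers move at their own pace and stop on an object; FORCE is the grip in N (left out, the last holds). Time passes only in rows, so rows that repeat a pose let the fingers close. It gives the time, the measured TCP pose, the force and the opening at its end, in the units of the state.
- get_state(): the state, without advancing time (a new reading comes with each control period).
- snapshot(name): name is "scene" or "side" or "wrist"; returns (picture, depth): 420x560x3 uint8, blue, green, red; 420x560 float32, m along the optical axis (not along the pixel's ray), 0 where there is no reading.
- calibration(name): a dict with "fov_y" (degrees; the focal length in pixels is half the picture's height over the tangent of half this angle, whatever the lens; pixels are square), "cx", "cy" (the principal point, pixels), "T" (4x4, takes a point from camera to world coordinates); the wrist camera has in their place "mount" (4x4, takes a point from camera to tool coordinates, whose origin is the TCP and whose axes are the tool frame's). Camera axes: x right, y up, looking along -z (the intrinsics and any distortion apply to the point x, -y, -z); pixel columns grow to the right and rows downward; lengths in m; the calibration is good to about 2 mm. A picture is of the moment at which its call begins: read the wrist's pose just before it. calibration takes no time and is no camera call.
- hand_in(): hands the job in, once; it reports no verdict.
The state is a dict: "clock": time; "joints": joint angles; "dq": joint speeds; "joint_torque": joint torques, N m; "tool_pos": TCP position; "ee_rot": TCP orientation; "force": force on the tool from outside, world axes, zero at the start; "moment": the same for the moment, N m; "finger_gap": finger opening in m.
Only numpy, scipy, OpenCV 4.12 (cv2) and the standard library are available. Lean on these libraries where they do the work, as an engineer would, in place of code of your own. Each camera call takes 0.05 s, during which the arm holds its last target.

## Working session

There is one attempt and no reset: what is moved stays moved. The work goes in short steps, Python scripts to look and compute and a shell command to move; the robot and the scene stay as the last step left them, time stands still between calls to the robot, and variables do not carry over. Pictures are saved under pics/ and viewed, and the job is handed in when it is done.

```bash
mkdir -p pics; cat > h.py <<'E'
from cell import *
import numpy as np, cv2
from scipy.spatial.transform import Rotation as R
E
python3 - <<'E'
from h import *
s=get_state(); print(s)
for n in ["scene","side","wrist"]:
    c=calibration(n); print(n,c)
    p,d=snapshot(n); cv2.imwrite(f"pics/{n}0.png",p); np.save(f"{n}0.npy",d)
E
```

```text
{'clock': 0.0, 'joints': array([ 1.49666681e+00,  4.08231775e-02,  8.37987928e-02, -4.72231075e-04,
       -1.61549669e+00, -3.33715886e-01]), 'dq': array([ 3.33565623e-04, -1.44232496e-03,  1.34840825e-03,  3.41492602e-04,
        9.29768586e-05, -1.16667793e-03]), 'joint_torque': array([ 6.03902045e-04, -3.68205678e+01,  3.47407508e+01,  6.93223804e+00,
       -5.44193972e-03,  1.47626359e-06]), 'tool_pos': array([0.23774222, 0.55046517, 0.19756418]), 'ee_rot': array([-1.57067714e+00, -1.78413064e-03, -1.97862115e+00]), 'force': array([ 0.0594593 , -0.07071809,  0.4326521 ]), 'moment': array([ 0.03058063,  0.04307378, -0.02474077]), 'finger_gap': 0.08543224884961177}
scene {'fov_y': 51.42444787158621, 'cx': 279.8828373091847, 'cy': 208.27612198286843, 'T': array([[-0.16925107, -0.61567173,  0.76961185,  1.24269749],
       [ 0.98545257, -0.09351013,  0.14191227,  0.09552596],
       [-0.01540487,  0.78243477,  0.62254198,  0.59521809],
       [ 0.        ,  0.        ,  0.        ,  1.        ]])}
side {'fov_y': 57.53490583644553, 'cx': 281.97637433361456, 'cy': 213.39410259474474, 'T': array([[-0.92605803,  0.28593537, -0.24628741,  0.40544615],
       [-0.37718989, -0.68052877,  0.62817862,  0.55971336],
       [ 0.01201281,  0.67462698,  0.73806106,  0.8075968 ],
       [ 0.        ,  0.        ,  0.        ,  1.        ]])}
wrist {'fov_y': 64.58199494604463, 'cx': 278.81923221900155, 'cy': 210.7902051782521, 'mount': array([[ 9.99999884e-01, -4.79882899e-04, -3.58186386e-05,
         4.34152704e-04],
       [ 9.44226852e-05,  2.68658170e-01, -9.63235578e-01,
        -1.75500204e-01],
       [ 4.71863251e-04,  9.63235463e-01,  2.68658184e-01,
         6.71796435e-02],
       [ 0.00000000e+00,  0.00000000e+00,  0.00000000e+00,
         1.00000000e+00]])}
```

View pics/scene0.png

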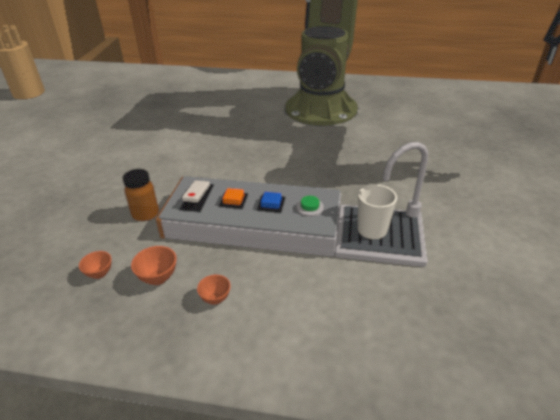

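View pics/side0.png

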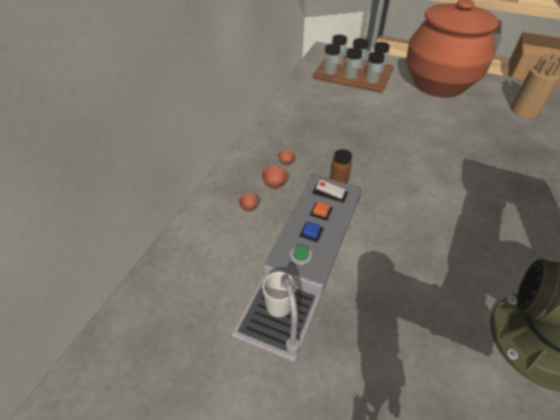

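View pics/wrist0.png

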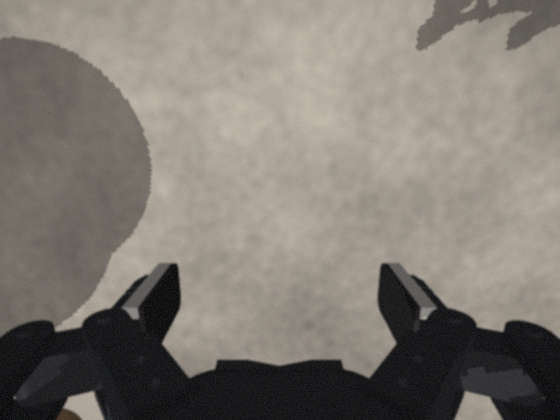

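The scene view (camera opposite the robot) shows, from the jar end: the white rocker (197,192) with its red dot at about (192,195), the amber key (234,197), the blue key (271,201), and the green button (310,204). After those come the pitcher (376,212) and the tap. The side view has the same order: dot (322,184), amber (321,210), blue (312,231), green (301,254). Next I'll measure them in both views.

```bash
cat >> h.py <<'E'
def K(n):
    c=calibration(n); f=210/np.tan(np.radians(c["fov_y"]/2)); return f,c["cx"],c["cy"]
def camT(n,s=None):
    c=calibration(n)
    if n!="wrist": return c["T"]
    M=np.eye(4); M[:3,:3]=R.from_euler("xyz",s["ee_rot"]).as_matrix(); M[:3,3]=s["tool_pos"]; return M@c["mount"]
def ray(n,u,v,s=None):
    f,cx,cy=K(n);T=camT(n,s); d=np.array([(u-cx)/f,-(v-cy)/f,-1.]); return T[:3,3],T[:3,:3]@d
def bydepth(n,u,v,z,s=None):
    o,d=ray(n,u,v,s); return o+d*z
def onplane(n,u,v,h,s=None):
    o,d=ray(n,u,v,s); return o+d*(h-o[2])/d[2]
def tri(a,b):
    (o1,d1),(o2,d2)=a,b; d1=d1/np.linalg.norm(d1);d2=d2/np.linalg.norm(d2)
    A=np.stack([d1,-d2],1); t=np.linalg.lstsq(A,o2-o1,rcond=None)[0]
    p,q=o1+d1*t[0],o2+d2*t[1]; return (p+q)/2,np.linalg.norm(p-q)
HS=dict(amber=((5,150,120),(20,255,255)),blue=((105,120,60),(130,255,255)),green=((55,120,60),(85,255,255)),red=((0,120,110),(8,255,255)),red2=((170,120,110),(180,255,255)))
def blobs(p,name,roi,amin=8):
    h=cv2.cvtColor(p,cv2.COLOR_BGR2HSV); m=cv2.inRange(h,*map(np.array,HS[name]))
    if name=="red": m|=cv2.inRange(h,*map(np.array,HS["red2"]))
    k=np.zeros_like(m);x0,y0,x1,y1=roi;k[y0:y1,x0:x1]=m[y0:y1,x0:x1]
    n,l,st,c=cv2.connectedComponentsWithStats(k)
    return [(int(st[i,4]),c[i].round(1),st[i,:4].tolist(),l==i) for i in range(1,n) if st[i,4]>=amin]
E
python3 - <<'E'
from h import *
roi={"scene":(165,175,335,225),"side":(270,172,365,275)}
P={}
for n in roi:
    p=cv2.imread(f"pics/{n}0.png");d=np.load(f"{n}0.npy")
    for k in ["red","amber","blue","green"]:
        for a,c,b,m in blobs(p,k,roi[n]):
            z=np.median(d[m]); print(n,k,a,c,b,bydepth(n,*c,z).round(4)); P.setdefault((n,k),c)
    x0,y0,x1,y1=roi[n]
    if n=='scene': x1=450
    c=cv2.resize(p[y0-30:y1+30,x0-30:x1],None,fx=3 if n=='side' else 2.4,fy=3 if n=='side' else 2.4,interpolation=cv2.INTER_CUBIC); cv2.imwrite(f"pics/crop_{n}.png",c[:600,:800])
for k in ["red","amber","blue","green"]:
    print(k,*tri(ray("scene",*P["scene",k]),ray("side",*P["side",k])))
E
```

```text
scene red 15 [191.3 194.1] [189, 193, 6, 3] [ 0.5886 -0.2034  0.0808]
scene amber 275 [233.2 196. ] [223, 189, 21, 15] [ 0.5718 -0.1227  0.0726]
scene blue 313 [270.8 200.2] [260, 192, 22, 17] [ 0.5724 -0.046   0.0713]
scene green 205 [309.7 202.6] [301, 196, 18, 14] [0.5712 0.0311 0.0733]
side red 221 [277.  178.4] [270, 172, 17, 16] [ 0.7382 -0.2421  0.0164]
side red 8 [322.1 183.9] [321, 183, 3, 3] [ 0.5869 -0.2035  0.0819]
side amber 168 [320.9 209.2] [313, 203, 17, 14] [ 0.5616 -0.1184  0.0737]
side blue 204 [311.3 230. ] [303, 222, 18, 17] [ 0.5614 -0.0411  0.0738]
side green 119 [300.8 252.2] [295, 246, 12, 13] [0.5615 0.0348 0.0754]
red [ 0.68746565 -0.14464163  0.14156252] 0.04213991759788618
amber [ 0.56322623 -0.12547998  0.06599367] 0.00010307357776255685
blue [ 0.56341796 -0.04818723  0.06456689] 0.0007940347149063953
green [0.5632412  0.02987108 0.06752907] 0.0011294983042077387
```

```bash
cat >> h.py <<'E'
def info():
    s=get_state(); M=R.from_euler("xyz",s["ee_rot"]).as_matrix()
    print("t",round(s["clock"],2),"pos",s["tool_pos"].round(4),"F",s["force"].round(1),"gap",round(s["finger_gap"],4)); print(M.round(3)); return s,M
def shift(target):
    s,M=info(); print("shift in tool axes mm",(M.T@(np.array(target)-s["tool_pos"])*1000).round(1))
E
python3 - <<'E'
from h import *
shift([0.47,-0.2,0.28])
shift([0.30,0.45,0.30])
E
```

```text
t 0.15 pos [0.2378 0.5506 0.1978] F [-0.7 -0.1  0.4] gap 0.0855
[[-0.397 -0.     0.918]
 [-0.918 -0.001 -0.397]
 [ 0.001 -1.     0.   ]]
shift in tool axes mm [597.  -81.3 510.8]
t 0.15 pos [0.2378 0.5506 0.1978] F [-0.7 -0.1  0.4] gap 0.0855
[[-0.397 -0.     0.918]
 [-0.918 -0.001 -0.397]
 [ 0.001 -1.     0.   ]]
shift in tool axes mm [  67.8 -102.1   97. ]
```

View pics/crop_scene.png

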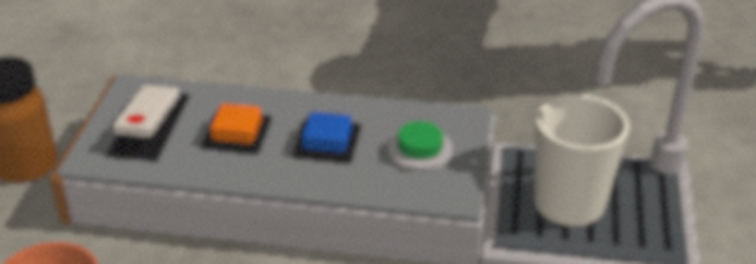

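View pics/crop_side.png

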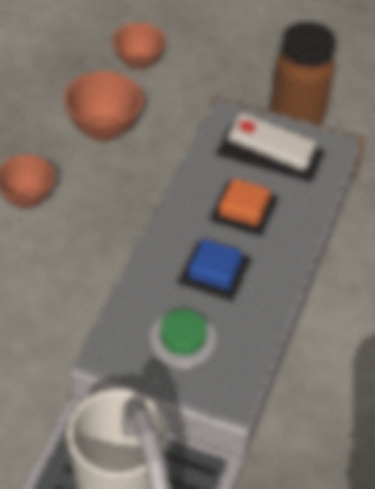

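```bash
python3 -m creep '0 -0.1 0 0 0 0 0;0 -0.1 0 0 0 0 0;0 -0.1 0 0 0 0 0;0.6 -0.1 0.51 0 -23 0 0;0.6 -0.1 0.51 0 -23 0 0;0.6 -0.1 0.51 0 -23 0 0;0.6 -0.1 0.51 0 -23 0 0;0.6 -0.1 0.51 0 -23 0 0;0.6 -0.1 0.51 0 -23 0 0;0.6 -0.1 0.51 0 -23 0 0;0.6 -0.1 0.51 0 -23 0 0;0.6 -0.1 0.51 0 -23 0 0' 40; python3 -c "
from h import *
print(get_state()['joints'].round(2));shift([0.52,-0.18,0.25])"
```

```text
clock: 1.15
tool_pos: [0.3474, 0.1902, 0.2987]
ee_rot: [-1.57, 0.001, -1.576]
force: [1.5, 0.4, -0.0]
finger_gap: 0.0003
[ 1.02 -0.47 -0.16 -0.   -1.88  0.55]
t 1.15 pos [0.3474 0.1902 0.2987] F [ 1.5  0.4 -0. ] gap 0.0003
[[-0.005  0.     1.   ]
 [-1.     0.001 -0.005]
 [-0.001 -1.     0.   ]]
shift in tool axes mm [369.3  48.5 174.6]
```

```bash
python3 -m creep '0.31 0.03 0.15 0 0 0 0;0.31 0.03 0.15 0 0 0 0;0.31 0.03 0.15 0 0 0 0;0.31 0.03 0.15 0 0 0 0;0.31 0.03 0.15 0 0 0 0;0.31 0.03 0.15 0 0 0 0;0.31 0.03 0.15 0 0 0 0;0.31 0.03 0.15 0 0 0 0;0.31 0.03 0.15 0 0 0 0;0.31 0.03 0.15 0 0 0 0;0.31 0.03 0.15 0 0 0 0'; python3 -c "
from h import *
s,M=info();p,d=snapshot('wrist');cv2.imwrite('pics/wrist1.png',p);np.save('wrist1.npy',d)
np.savez('w1.npz',tool_pos=s['tool_pos'],ee_rot=s['ee_rot'])
for k in ['red','amber','blue','green']:
  for a,c,b,m in blobs(p,k,(0,0,560,420),25):
    z=np.median(d[m]); print(k,a,c,b,bydepth('wrist',*c,z,s).round(4))
"
```

```text
clock: 2.07
tool_pos: [0.4954, -0.1195, 0.2678]
ee_rot: [-1.573, -0.0, -1.579]
force: [-0.0, 0.3, -0.1]
finger_gap: 0.0003
t 2.07 pos [ 0.4954 -0.1195  0.2678] F [-0.   0.3 -0.1] gap 0.0003
[[-0.009 -0.002  1.   ]
 [-1.    -0.    -0.009]
 [ 0.    -1.    -0.002]]
red 155 [360.   92.4] [353, 86, 14, 14] [ 0.587  -0.2038  0.081 ]
amber 1294 [443.5 116. ] [421, 86, 54, 54] [ 0.5629 -0.3009  0.0639]
amber 1236 [283.8 117.5] [267, 100, 35, 36] [ 0.5628 -0.1254  0.0742]
blue 1298 [211.8 118.2] [193, 100, 38, 37] [ 0.5627 -0.0484  0.074 ]
green 906 [140.4 118.7] [123, 103, 36, 33] [0.5628 0.0281 0.0741]
```

View pics/wrist1.png

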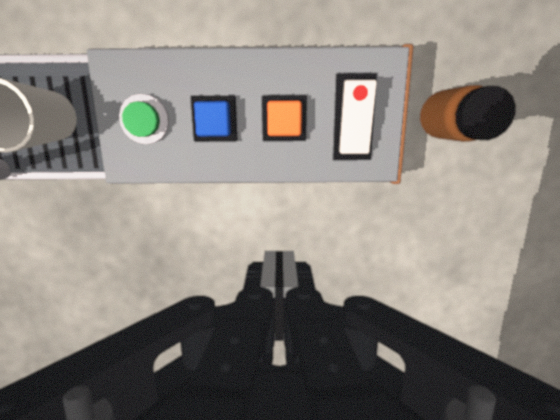

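The wrist view has the dot at (360,92), amber at (284,117), blue at (212,118) and green at (140,119). By depth these lie at (0.587,-0.204,0.081), (0.563,-0.125,0.074), (0.563,-0.048,0.074) and (0.563,0.028,0.074). They agree with the two-view results and the stated heights (82, 75 and 74 mm). The spacing is 77 mm and the yaw is about 0. The rocker's red dot is at its +x end.

```bash
python3 -m creep '0.083 0 0.094 0 0 0 0;0.083 0 0.094 0 0 0 0;0.083 0 0.094 0 0 0 0;0.083 0 0.094 0 0 0 0;0.083 0.16 0.094 0 0 0 0;0.083 0.16 0.094 0 0 0 0;0.083 0.16 0.094 0 0 0 0;0.083 0.16 0.094 0 0 0 0;0.083 0.16 0.094 0 0 0 0;0.083 0.16 0.094 0 0 0 0'; python3 -c "
from h import *
shift([0.589,-0.2037,0.09]);p,d=snapshot('wrist');cv2.imwrite('pics/wrist2.png',p);p,d=snapshot('side');cv2.imwrite('pics/side2.png',cv2.resize(p[130:300,220:400],None,fx=3,fy=3))"
```

```text
clock: 2.95
tool_pos: [0.5883, -0.2013, 0.1083]
ee_rot: [-1.574, -0.001, -1.575]
force: [0.6, 0.2, 1.5]
finger_gap: 0.0
t 2.95 pos [ 0.5883 -0.2013  0.1083] F [0.6 0.2 1.5] gap 0.0
[[-0.005 -0.003  1.   ]
 [-1.    -0.001 -0.005]
 [ 0.001 -1.    -0.003]]
shift in tool axes mm [ 2.4 18.3  0.8]
```

View pics/wrist2.png

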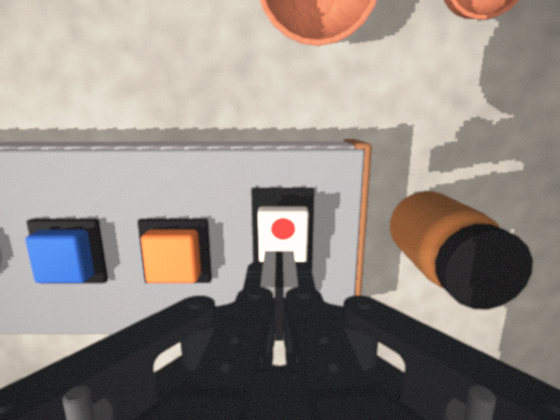

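View pics/side2.png

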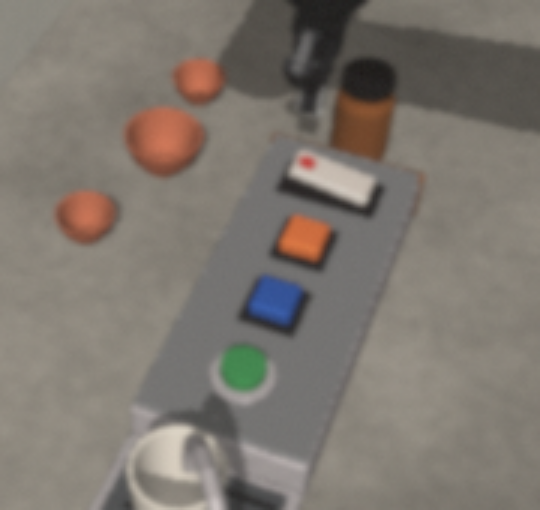

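The wrist view shows the dot at (283,229), straight ahead of the closed tips at (280,260). I'll check the dot from this pose, then press.

```bash
python3 -c "
from h import *
p=cv2.imread('pics/wrist2.png');s=get_state()
for k in ['red','amber']:
  for a,c,b,m in blobs(p,k,(120,195,320,300),25): print(k,a,c,onplane('wrist',*c,.081 if k=='red' else .075,s).round(4), tri(ray('wrist',*c,s),ray('side',*((322.1,183.9) if k=='red' else (320.9,209.2)))))
shift([0.589,-0.2037,0.085])"
python3 -m creep '0.002 0.02 0.001 0 0 0 0;0.002 0.025 0.001 0 0 0 0;0.002 0.028 0.001 0 0 0 0;0.002 0.031 0.001 0 0 0 0;0.002 0.031 0.001 0 0 0 0'; python3 -c "
from h import *
info()"
```

```text
red 359 [282.8 228.4] [ 0.5881 -0.205   0.081 ] (array([ 0.58755247, -0.20515391,  0.08013389]), np.float64(0.0006315009956898243))
amber 2429 [172.9 256.2] [ 0.5663 -0.129   0.075 ] (array([ 0.56287859, -0.12575137,  0.06605043]), np.float64(0.0007989011144143133))
t 3.05 pos [ 0.5908 -0.2022  0.1129] F [-0.3  0.1  2. ] gap 0.0004
[[-0.005  0.005  1.   ]
 [-1.    -0.002 -0.005]
 [ 0.002 -1.     0.005]]
shift in tool axes mm [ 1.4 27.9 -1.9]
clock: 3.47
tool_pos: [0.5904, -0.2044, 0.0785]
ee_rot: [-1.57, -0.0, -1.577]
force: [0.2, -0.4, 0.3]
finger_gap: -0.0
t 3.47 pos [ 0.5904 -0.2044  0.0785] F [ 0.2 -0.4  0.3] gap -0.0
[[-0.006  0.001  1.   ]
 [-1.    -0.    -0.006]
 [ 0.    -1.     0.001]]
```

```bash
python3 -m creep '0 0.002 0 0 0 0 0;0 0.004 0 0 0 0 0;0 0.006 0 0 0 0 0;0 0.006 0 0 0 0 0'; python3 -c "
from h import *
info()
p,d=snapshot('side');cv2.imwrite('pics/side3.png',cv2.resize(p[130:300,220:400],None,fx=3,fy=3))"
```

```text
clock: 3.8
tool_pos: [0.5898, -0.2043, 0.0712]
ee_rot: [-1.571, 0.0, -1.577]
force: [-0.3, 0.2, 0.2]
finger_gap: 0.0002
t 3.8 pos [ 0.5898 -0.2043  0.0712] F [-0.3  0.2  0.2] gap 0.0002
[[-0.006 -0.001  1.   ]
 [-1.     0.    -0.006]
 [-0.    -1.    -0.001]]
```

View pics/side3.png

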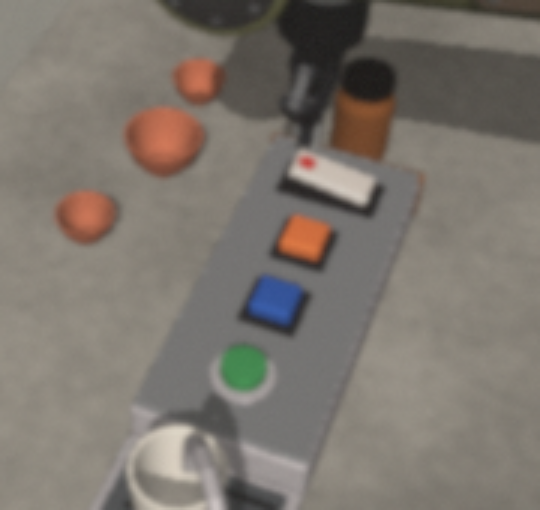

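Neither the force nor the side view shows contact: the tip appears just beyond the rocker, at crop (305,140). I'll check the other views before going on.

```bash
python3 -c "
from h import *
def proj(n,X,s=None):
    f,cx,cy=K(n);T=np.linalg.inv(camT(n,s));q=T[:3,:3]@X+T[:3,3];return cx+f*q[0]/-q[2],cy-f*q[1]/-q[2],-q[2]
s,M=info()
p,d=snapshot('wrist');cv2.imwrite('pics/wrist3.png',p)
for n in ['side','scene','wrist']: print(n,proj(n,s['tool_pos'],s))
p,d=snapshot('scene');cv2.imwrite('pics/scene3.png',cv2.resize(p[110:260,120:300],None,fx=4,fy=4,interpolation=2))
print(d[150:200:4,188:200:3].round(3))
"
```

```text
t 3.85 pos [ 0.5899 -0.2044  0.0714] F [ 0.1 -0.1  1. ] gap -0.0002
[[-0.006 -0.     1.   ]
 [-1.    -0.    -0.006]
 [ 0.    -1.    -0.   ]]
side (np.float64(320.8300316301206), np.float64(186.1587971545395), np.float64(1.0687720625122274))
scene (np.float64(191.2596843557477), np.float64(198.202103619629), np.float64(0.8710538854341052))
wrist (np.float64(278.63916653390055), np.float64(241.81648623161732), np.float64(0.1870653050277301))
[[0.782 0.784 0.786 1.156]
 [0.786 0.791 0.818 1.139]
 [0.787 0.805 1.128 1.124]
 [0.795 0.82  0.811 0.799]
 [0.806 0.811 0.802 0.806]
 [0.811 0.818 1.082 0.81 ]
 [0.824 0.823 0.833 1.068]
 [0.824 0.828 0.838 0.956]
 [0.831 0.834 0.842 0.911]
 [0.836 0.847 0.898 0.896]
 [0.881 0.885 0.882 0.883]
 [0.867 0.87  0.868 0.87 ]
 [0.857 0.855 0.857 0.861]]
```

View pics/wrist3.png

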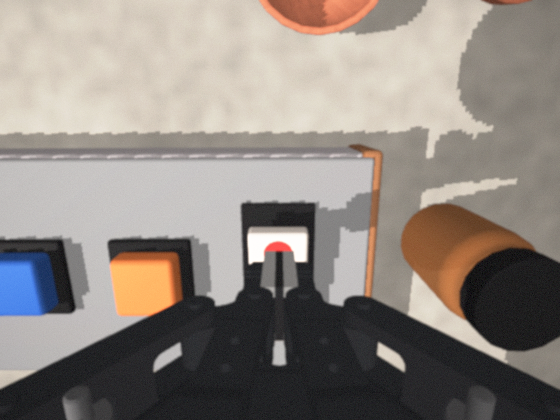

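View pics/scene3.png

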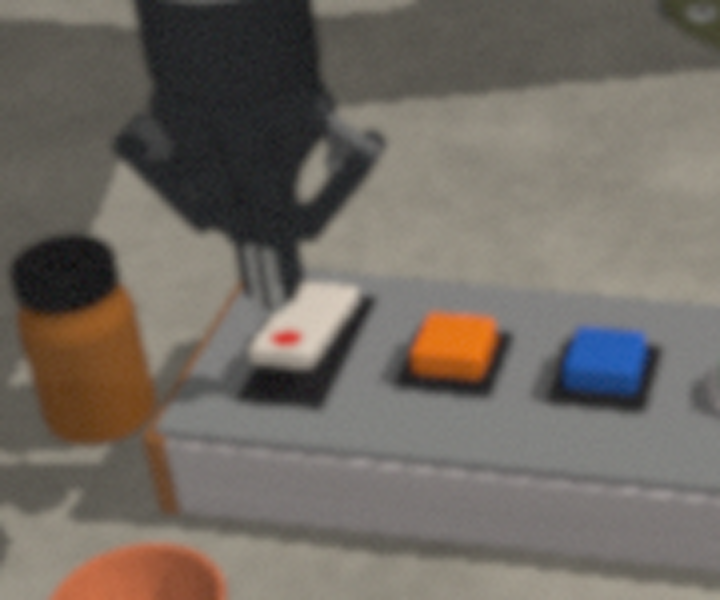

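```bash
python3 -c "
from h import *
print(tri(ray('side',321.5,177.5),ray('scene',187.,185.8)))
p,d=snapshot('side');cv2.imwrite('pics/side4.png',cv2.resize(p[150:220,280:370],None,fx=8,fy=8,interpolation=2))
p,d=snapshot('scene');cv2.imwrite('pics/scene4.png',cv2.resize(p[150:220,150:240],None,fx=8,fy=8,interpolation=2))
"
```

```text
(array([ 0.59136362, -0.20750304,  0.10180528]), np.float64(0.0016177285962547358))
```

View pics/side4.png

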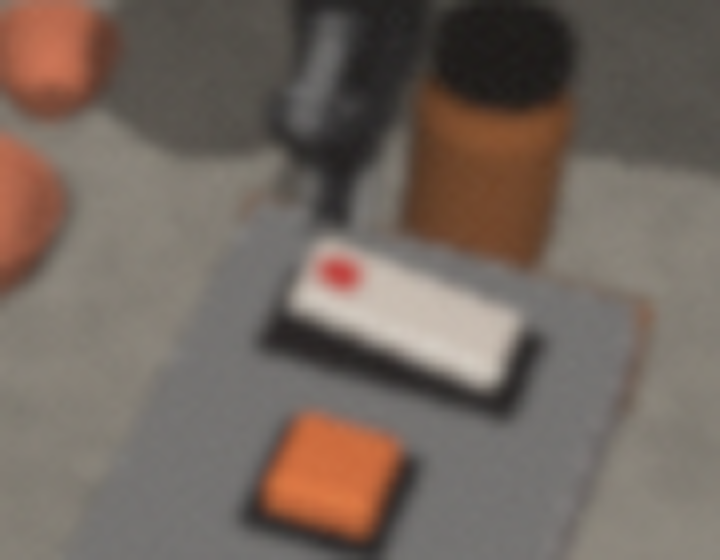

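View pics/scene4.png

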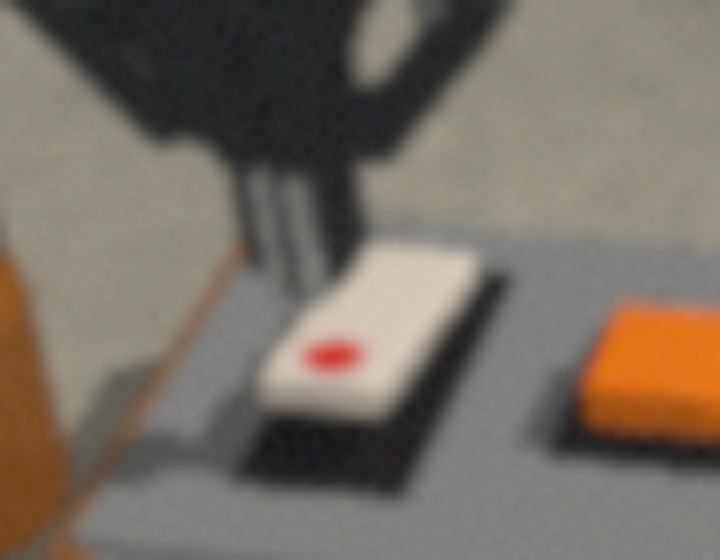

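```bash
python3 -c "
from h import *
s,M=info()
for n,pts in dict(scene=[(182,176),(184,180),(185,183),(186,185),(188,184),(188,180),(184,174)],side=[(321,174),(322,176),(321,178),(322,172)],wrist=[(279,252),(270,255),(290,255),(279,260),(279,270),(279,245)]).items():
  p,d=snapshot(n)
  for u,v in pts: print(n,u,v,d[v,u],bydepth(n,u,v,d[v,u],s).round(4))
"
```

```text
t 4.05 pos [ 0.5901 -0.2045  0.0718] F [-0.4 -0.6  0.5] gap 0.0001
[[-0.006  0.     1.   ]
 [-1.    -0.    -0.006]
 [ 0.    -1.     0.   ]]
scene 182 176 0.8245245 [ 0.6019 -0.2096  0.1325]
scene 184 180 0.82988876 [ 0.6018 -0.2071  0.1235]
scene 185 183 0.8324045 [ 0.603  -0.2056  0.1175]
scene 186 185 0.83701026 [ 0.6015 -0.205   0.1119]
scene 188 184 0.83503926 [ 0.6012 -0.2007  0.1145]
scene 188 180 0.82884395 [ 0.6013 -0.1992  0.124 ]
scene 184 174 0.81786376 [ 0.6041 -0.2037  0.1391]
side 321 174 1.0197103 [ 0.5903 -0.1916  0.1271]
side 322 176 1.0212708 [ 0.5866 -0.1901  0.1225]
side 321 178 1.0332478 [ 0.5896 -0.1942  0.1108]
side 322 172 1.0153365 [ 0.5885 -0.1929  0.1336]
wrist 279 252 0.14711441 [ 0.6001 -0.2047  0.1105]
wrist 270 255 0.14308764 [ 0.6004 -0.2008  0.1146]
wrist 290 255 0.1440116 [ 0.6    -0.2095  0.1137]
wrist 279 260 0.13920093 [ 0.5999 -0.2047  0.1187]
wrist 279 270 0.12871869 [ 0.6005 -0.2047  0.1295]
wrist 279 245 0.1768786 [ 0.5921 -0.2047  0.0818]
```

All three cameras agree that the visible fingertip ends at z ≈ 0.109, while the reported TCP is at 0.0715. The real tips are therefore about 38 mm above the reported TCP, although x and y match. That explains the lack of contact. Before going lower I'll check how low the knuckles sit next to the jar.

```bash
python3 -c "
from h import *
s,M=info()
def cloud(n):
  p,d=snapshot(n); v,u=np.mgrid[0:420,0:560]; f,cx,cy=K(n);T=camT(n,s)
  c=np.stack([(u-cx)/f*d,-(v-cy)/f*d,-d],-1); return p,d,c@T[:3,:3].T+T[:3,3]
p,d,X=cloud('scene')
m=(d>0)&(abs(X[...,1]+.205)<.1)&(X[...,2]>.085)&(X[...,0]>.5)&(X[...,0]<.66)&(p.max(2)<75)
for y in np.arange(-.30,-.10,.01):
  k=m&(abs(X[...,1]-y)<.005)
  if k.sum()>3: print(round(y,3),'zmin',np.percentile(X[...,2][k],3).round(3),'x',np.median(X[...,0][k]).round(3),k.sum())
p,d,X=cloud('side')
for nm,lo,hi in [('jar',(.5,-.36,.06),(.63,-.255,.11)),('pitcher',(.48,.1,.06),(.65,.3,.115))]:
  k=(d>0)&np.all((X>lo)&(X<hi),-1); print(nm,k.sum(),X[k].min(0).round(3),X[k].max(0).round(3))
"
```

```text
t 4.2 pos [ 0.5901 -0.2044  0.0717] F [ 0.1 -0.   0.1] gap -0.0003
[[-0.006  0.     1.   ]
 [-1.    -0.    -0.006]
 [ 0.    -1.     0.   ]]
-0.3 zmin 0.087 x 0.57 31
-0.26 zmin 0.184 x 0.601 51
-0.25 zmin 0.173 x 0.599 103
-0.24 zmin 0.16 x 0.602 272
-0.23 zmin 0.158 x 0.628 597
-0.22 zmin 0.17 x 0.633 787
-0.21 zmin 0.152 x 0.635 983
-0.2 zmin 0.154 x 0.635 1015
-0.19 zmin 0.136 x 0.632 1231
-0.18 zmin 0.182 x 0.628 1175
-0.17 zmin 0.198 x 0.617 1361
-0.16 zmin 0.184 x 0.604 1007
-0.15 zmin 0.186 x 0.629 218
-0.14 zmin 0.411 x 0.632 170
-0.13 zmin 0.414 x 0.633 181
-0.12 zmin 0.413 x 0.633 175
-0.11 zmin 0.414 x 0.633 179
jar 384 [ 0.537 -0.354  0.06 ] [ 0.596 -0.296  0.105]
pitcher 671 [0.498 0.122 0.06 ] [0.604 0.245 0.115]
```

```bash
python3 -m creep '0 0.012 0 0 0 0 0;0 0.02 0 0 0 0 0;0 0.024 0 0 0 0 0;0 0.026 0 0 0 0 0;0 0.028 0 0 0 0 0;0 0.028 0 0 0 0 0'; python3 -c "
from h import *
info()"
```

```text
clock: 4.8
tool_pos: [0.5899, -0.2043, 0.0433]
ee_rot: [-1.571, -0.0, -1.577]
force: [-0.5, -0.2, 0.1]
finger_gap: 0.0001
t 4.8 pos [ 0.5899 -0.2043  0.0433] F [-0.5 -0.2  0.1] gap 0.0001
[[-0.006 -0.001  1.   ]
 [-1.    -0.    -0.006]
 [ 0.    -1.    -0.001]]
```

```bash
python3 -m creep '0 0.002 0 0 0 0 0;0 0.003 0 0 0 0 0;0 0.003 0 0 0 0 0'; python3 -m creep '0 0.002 0 0 0 0 0;0 0.003 0 0 0 0 0;0 0.003 0 0 0 0 0'; python3 -c "
from h import *
p,d=snapshot('side');cv2.imwrite('pics/side5.png',cv2.resize(p[150:220,280:370],None,fx=8,fy=8,interpolation=2))"
```

```text
clock: 5.05
tool_pos: [0.5903, -0.2045, 0.0409]
ee_rot: [-1.57, -0.0, -1.577]
force: [1.1, 0.5, 1.4]
finger_gap: 0.0001
clock: 5.3
tool_pos: [0.5905, -0.2046, 0.0401]
ee_rot: [-1.569, -0.001, -1.577]
force: [-3.9, 2.1, 10.2]
finger_gap: -0.0003
```

View pics/side5.png

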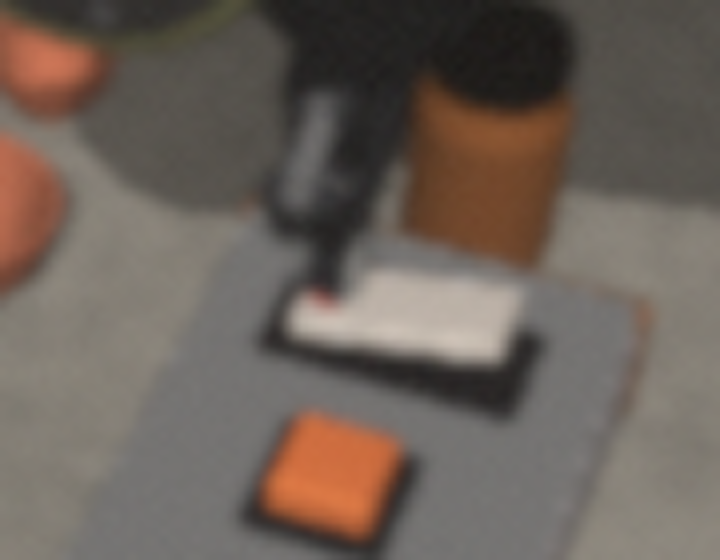

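The rocker has tipped, with its dotted end at crop (320,300) now lowered, and the force rose to 10 N at what looks like the stop. I'll press a bit harder to be sure.

```bash
python3 -m creep '0 0.002 0 0 0 0 0;0 0.004 0 0 0 0 0;0 0.004 0 0 0 0 0;0 0.004 0 0 0 0 0';  python3 -m creep '0 -0.02 0 0 0 0 0;0 -0.06 0 0 0 0 0;0 -0.06 0 0 0 0 0;0 -0.06 0 0 0 0 0;0 -0.06 -0.09 0 0 0 0;0 -0.06 -0.09 0 0 0 0;0 -0.06 -0.09 0 0 0 0;0 -0.06 -0.09 0 0 0 0'; python3 -c "
from h import *
s,M=info()
for n,b in dict(side=(280,150,370,220),scene=(150,150,240,220)).items():
  p,d=snapshot(n);x,y,X,Y=b;cv2.imwrite(f'pics/{n}6.png',cv2.resize(p[y:Y,x:X],None,fx=8,fy=8,interpolation=2))
s,M=info();p,d=snapshot('wrist');cv2.imwrite('pics/wrist6.png',p);np.save('wrist6.npy',d)
for k in ['red','amber','blue']:
  for a,c,b,m in blobs(p,k,(0,0,560,420),25):
    z=np.median(d[m]); print(k,a,c,b,bydepth('wrist',*c,z,s).round(4))
"
```

```text
clock: 5.68
tool_pos: [0.5907, -0.2048, 0.0397]
ee_rot: [-1.568, -0.002, -1.576]
force: [-11.4, 7.7, 24.8]
finger_gap: 0.0002
clock: 6.35
tool_pos: [0.4977, -0.2039, 0.0928]
ee_rot: [-1.572, 0.0, -1.578]
force: [1.2, -0.3, 0.5]
finger_gap: 0.0001
t 6.35 pos [ 0.4977 -0.2039  0.0928] F [ 1.2 -0.3  0.5] gap 0.0001
[[-0.007 -0.001  1.   ]
 [-1.     0.    -0.007]
 [-0.    -1.    -0.001]]
t 6.45 pos [ 0.5    -0.2039  0.0934] F [ 0.2 -0.1 -0.2] gap -0.0001
[[-0.007  0.     1.   ]
 [-1.    -0.    -0.007]
 [ 0.    -1.     0.   ]]
red 587 [277.6  77.8] [265, 64, 27, 28] [ 0.5886 -0.2038  0.0722]
amber 4403 [443.4 121. ] [404, 68, 100, 101] [ 0.5649 -0.3018  0.065 ]
amber 4259 [143.5 126.7] [107, 95, 73, 65] [ 0.5629 -0.1276  0.0745]
blue 3271 [ 24.5 128.7] [0, 95, 55, 66] [ 0.5621 -0.0585  0.0728]
```

View pics/side6.png

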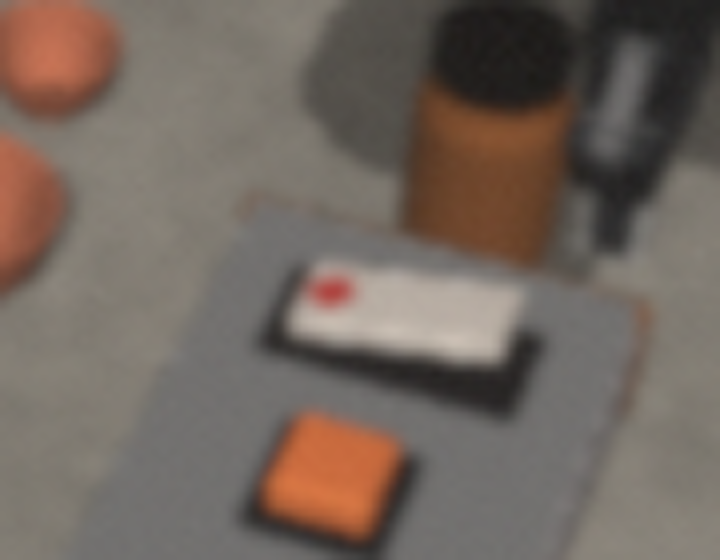

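View pics/scene6.png

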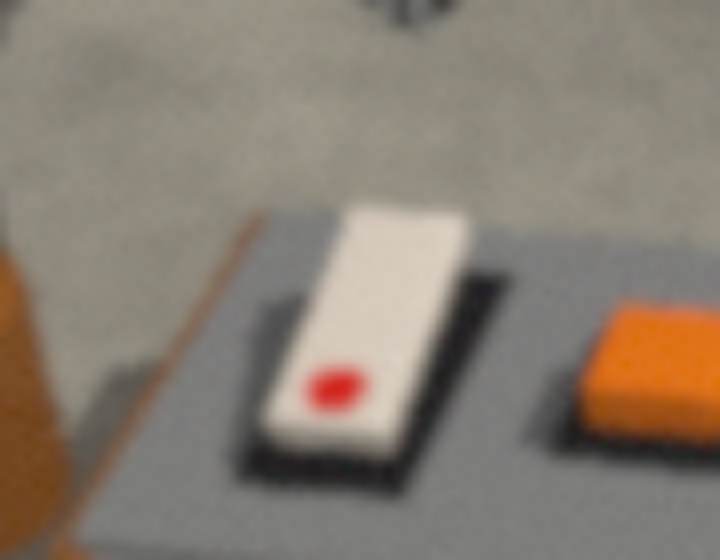

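View pics/wrist6.png

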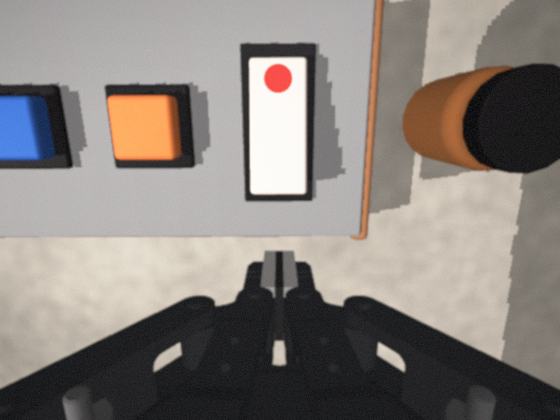

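The dot now sits at z = 0.072, which matches "fully on" (55 + 17 mm). I'll check the rocker's slope from the depth picture.

```bash
python3 -c "
from h import *
s,M=info();d=np.load('wrist6.npy')
pts=np.array([bydepth('wrist',u,v,d[v,u],s) for v in range(66,188,3) for u in range(258,300,4)])
A=np.c_[pts[:,0]-.563,pts[:,1]+.2036,np.ones(len(pts))];c=np.linalg.lstsq(A,pts[:,2],rcond=None)[0];print(c,'res',(A@c-pts[:,2]).std())
pan=np.array([bydepth('wrist',u,v,d[v,u],s) for v in range(20,220,10) for u in [212,222]]);print('panel z',pan[:,2].mean(),np.polyfit(pan[:,0],pan[:,2],1))
shift([.563,-.1257,.13])
"
```

```text
t 6.5 pos [ 0.5004 -0.2038  0.0934] F [-0.3 -0.1  0.3] gap -0.0001
[[-0.006  0.     1.   ]
 [-1.     0.    -0.006]
 [-0.    -1.     0.   ]]
[-0.19656573  0.0049924   0.07768641] res 0.009082635206755531
panel z 0.05517111039767332 [-0.00024713  0.05531149]
t 6.5 pos [ 0.5004 -0.2038  0.0934] F [-0.3 -0.1  0.3] gap -0.0001
[[-0.006  0.     1.   ]
 [-1.     0.    -0.006]
 [-0.    -1.     0.   ]]
shift in tool axes mm [-78.5 -36.6  62.1]
```

```bash
python3 -m creep '-0.078 0 0.062 0 0 0 0;-0.078 0 0.062 0 0 0 0;-0.078 0 0.062 0 0 0 0;-0.078 0 0.062 0 0 0 0;-0.078 0.03 0.062 0 0 0 0;-0.078 0.045 0.062 0 0 0 0;-0.078 0.05 0.062 0 0 0 0;-0.078 0.05 0.062 0 0 0 0'; python3 -c "
from h import *
s,M=info()
p,d=snapshot('scene');cv2.imwrite('pics/scene7.png',cv2.resize(p[140:220,160:280],None,fx=6,fy=6,interpolation=2))
shift([.563,-.1257,.04])
"
```

```text
clock: 7.17
tool_pos: [0.5619, -0.1264, 0.042]
ee_rot: [-1.574, -0.0, -1.577]
force: [0.2, -0.3, -0.1]
finger_gap: 0.0002
t 7.17 pos [ 0.5619 -0.1264  0.042 ] F [ 0.2 -0.3 -0.1] gap 0.0002
[[-0.006 -0.003  1.   ]
 [-1.    -0.    -0.006]
 [ 0.    -1.    -0.003]]
t 7.22 pos [ 0.5626 -0.1266  0.0435] F [-0.1  0.4  0.7] gap 0.0005
[[-0.006 -0.001  1.   ]
 [-1.    -0.001 -0.006]
 [ 0.001 -1.    -0.001]]
shift in tool axes mm [-0.9  3.5  0.4]
```

View pics/scene7.png

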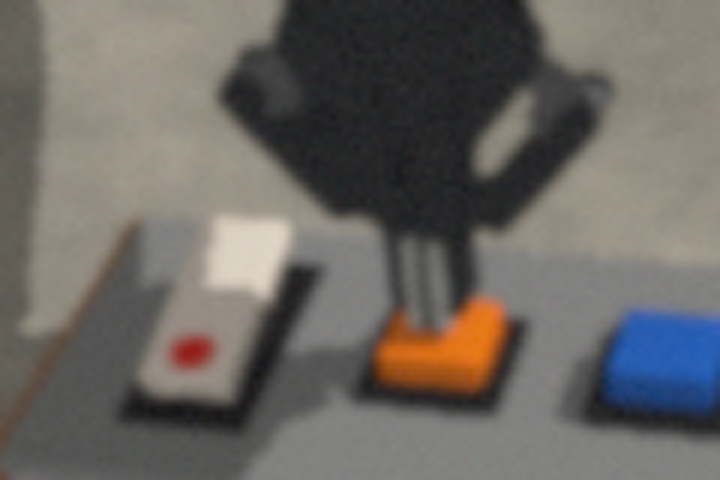

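The closed tips (crop 430,325) are just above the middle of the amber key, and the rocker is still over. Pressing now.

```bash
python3 -m creep '-0.001 0.003 0 0 0 0 0;-0.001 0.006 0 0 0 0 0;-0.001 0.009 0 0 0 0 0;-0.001 0.012 0 0 0 0 0;-0.001 0.012 0 0 0 0 0';  python3 -m creep '0 0.002 0 0 0 0 0;0 0.003 0 0 0 0 0;0 0.003 0 0 0 0 0'; python3 -m creep '0 0.002 0 0 0 0 0;0 0.003 0 0 0 0 0;0 0.003 0 0 0 0 0'
```

```text
clock: 7.63
tool_pos: [0.5637, -0.1255, 0.0344]
ee_rot: [-1.568, -0.001, -1.577]
force: [-2.5, 1.6, 10.5]
finger_gap: -0.0002
clock: 7.88
tool_pos: [0.5639, -0.1255, 0.0342]
ee_rot: [-1.566, -0.002, -1.576]
force: [-10.7, 4.9, 24.0]
finger_gap: -0.0
clock: 8.13
tool_pos: [0.564, -0.1257, 0.034]
ee_rot: [-1.565, -0.002, -1.575]
force: [-17.6, 9.1, 36.7]
finger_gap: -0.0002
```

```bash
python3 -m creep '0 -0.02 0 0 0 0 0;0 -0.06 0 0 0 0 0;0 -0.075 0 0 0 0 0;0 -0.075 0 0 0 0 0;0 -0.075 -0.08 0 0 0 0;0 -0.075 -0.08 0 0 0 0;0 -0.075 -0.08 0 0 0 0;0 -0.075 -0.08 0 0 0 0'; python3 -c "
from h import *
s,M=info();p,d=snapshot('wrist');cv2.imwrite('pics/wrist8.png',p);np.save('wrist8.npy',d)
for k in ['red','amber','blue','green']:
  for a,c,b,m in blobs(p,k,(0,0,560,420),25):
    m=cv2.erode(m.astype(np.uint8),np.ones((5,5)))>0
    z=np.median(d[m]); print(k,a,c,b,bydepth('wrist',*c,z,s).round(4))
"
```

```text
clock: 8.8
tool_pos: [0.4814, -0.1248, 0.1009]
ee_rot: [-1.569, 0.0, -1.577]
force: [0.1, -1.0, -0.1]
finger_gap: 0.0005
t 8.8 pos [ 0.4814 -0.1248  0.1009] F [ 0.1 -1.  -0.1] gap 0.0005
[[-0.006  0.001  1.   ]
 [-1.     0.    -0.006]
 [-0.    -1.     0.001]]
red 596 [418.8  42.8] [406, 29, 27, 28] [ 0.5886 -0.2038  0.0722]
amber 3839 [279.1  93.3] [249, 62, 61, 64] [ 0.5627 -0.1255  0.0671]
amber 2019 [531.8 100.7] [503, 77, 57, 47] [ 0.5591 -0.3008  0.0338]
blue 4446 [147.5  92.9] [111, 60, 73, 67] [ 0.5629 -0.0499  0.0743]
green 2907 [23.6 95.6] [0, 61, 55, 66] [0.5619 0.0221 0.0737]
```

View pics/wrist8.png

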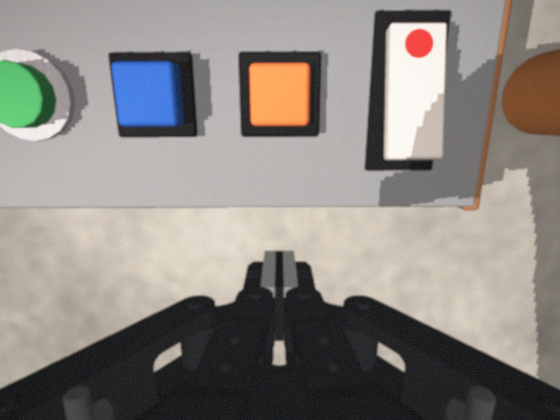

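Amber key at (279,93), face z = 0.067, so fully in. Blue at (147,93), z = 0.074, untouched. Dot still at z = 0.072. Next is green.

```bash
python3 -m creep '-0.153 0 0.08 0 0 0 0;-0.153 0 0.08 0 0 0 0;-0.153 0 0.08 0 0 0 0;-0.153 0 0.08 0 0 0 0;-0.153 0 0.08 0 0 0 0;-0.153 0 0.08 0 0 0 0;-0.153 0.03 0.08 0 0 0 0;-0.153 0.045 0.08 0 0 0 0;-0.153 0.056 0.08 0 0 0 0;-0.153 0.056 0.08 0 0 0 0;-0.153 0.056 0.08 0 0 0 0'; python3 -c "
from h import *
s,M=info()
p,d=snapshot('scene');cv2.imwrite('pics/scene9.png',cv2.resize(p[130:250,240:420],None,fx=4,fy=4,interpolation=2))
shift([.563,.0285,.04])
"
```

```text
clock: 9.77
tool_pos: [0.5637, 0.027, 0.0449]
ee_rot: [-1.571, -0.001, -1.578]
force: [1.0, -0.5, 0.0]
finger_gap: -0.0003
t 9.77 pos [0.5637 0.027  0.0449] F [ 1.  -0.5  0. ] gap -0.0003
[[-0.007 -0.     1.   ]
 [-1.    -0.001 -0.007]
 [ 0.001 -1.    -0.   ]]
t 9.82 pos [0.5642 0.0273 0.0457] F [-0.4 -0.   0.8] gap 0.0
[[-0.007  0.001  1.   ]
 [-1.    -0.    -0.007]
 [ 0.    -1.     0.001]]
shift in tool axes mm [-1.2  5.7 -1.2]
```

View pics/scene9.png

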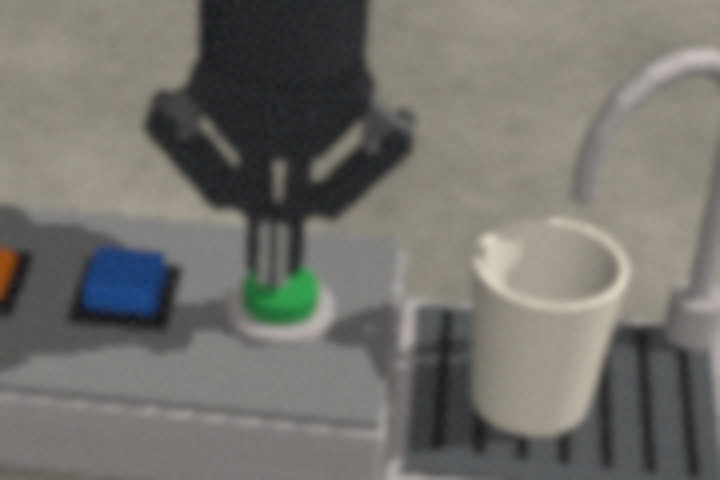

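The tips are centred over the green button (crop 280,290), well clear of the pitcher. Pressing.

```bash
python3 -m creep '-0.001 0.004 -0.001 0 0 0 0;-0.001 0.008 -0.001 0 0 0 0;-0.001 0.011 -0.001 0 0 0 0;-0.001 0.013 -0.001 0 0 0 0;-0.001 0.014 -0.001 0 0 0 0;-0.001 0.014 -0.001 0 0 0 0';  python3 -m creep '0 0.002 0 0 0 0 0;0 0.003 0 0 0 0 0;0 0.003 0 0 0 0 0'
```

```text
clock: 10.32
tool_pos: [0.5639, 0.0288, 0.0352]
ee_rot: [-1.567, -0.0, -1.576]
force: [-8.9, 1.2, 18.8]
finger_gap: 0.0002
clock: 10.57
tool_pos: [0.5641, 0.0288, 0.0349]
ee_rot: [-1.565, -0.001, -1.576]
force: [-16.4, 2.2, 32.4]
finger_gap: 0.0001
```

Hard stop at 32 N with the tip at 0.035, as expected for fully in. Retreating and checking everything.

```bash
python3 -m creep '0 -0.02 0 0 0 0 0;0 -0.06 0 0 0 0 0;0 -0.1 0 0 0 0 0;0 -0.12 0 0 0 0 0;0.08 -0.15 -0.08 0 0 0 0;0.08 -0.15 -0.08 0 0 0 0;0.08 -0.15 -0.08 0 0 0 0;0.08 -0.15 -0.08 0 0 0 0;0.08 -0.15 -0.08 0 0 0 0'; python3 -c "
from h import *
s,M=info();p,d=snapshot('wrist');cv2.imwrite('pics/wrist10.png',p)
for k in ['red','amber','blue','green']:
  for a,c,b,m in blobs(p,k,(0,0,560,420),25):
    m=cv2.erode(m.astype(np.uint8),np.ones((5,5)))>0
    z=np.median(d[m]); print(k,a,c,b,bydepth('wrist',*c,z,s).round(4))
p,d=snapshot('scene');cv2.imwrite('pics/scene10.png',p)
p0=cv2.imread('pics/scene0.png');print('diff tray/jar/cups',[float(cv2.absdiff(p,p0)[y:Y,x:X].mean()) for x,y,X,Y in [(345,180,430,260),(120,170,160,222),(75,245,235,305),(450,300,550,400)]])
"
```

```text
clock: 11.32
tool_pos: [0.4818, -0.0514, 0.1789]
ee_rot: [-1.568, 0.001, -1.579]
force: [-0.1, 0.4, -0.5]
finger_gap: -0.0001
t 11.32 pos [ 0.4818 -0.0514  0.1789] F [-0.1  0.4 -0.5] gap -0.0001
[[-0.008  0.003  1.   ]
 [-1.     0.001 -0.008]
 [-0.001 -1.     0.003]]
red 287 [471.8  64.6] [463, 55, 19, 20] [ 0.5885 -0.2037  0.0722]
amber 2101 [367.3 100.8] [344, 78, 48, 47] [ 0.5623 -0.1247  0.0671]
amber 944 [543.2 104.6] [525, 85, 35, 38] [ 0.5596 -0.298   0.0297]
blue 2199 [273.5 100.6] [250, 77, 47, 49] [ 0.5627 -0.0477  0.0746]
green 1636 [178.3 101.3] [156, 79, 46, 46] [0.5627 0.0288 0.0742]
diff tray/jar/cups [2.6712745098039217, 11.299679487179487, 1.433125, 1.3461]
```

View pics/wrist10.png

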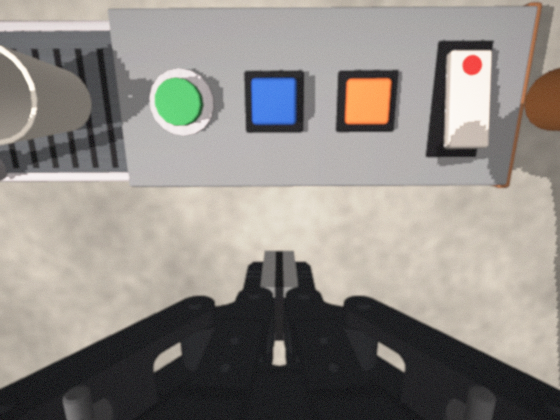

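View pics/scene10.png

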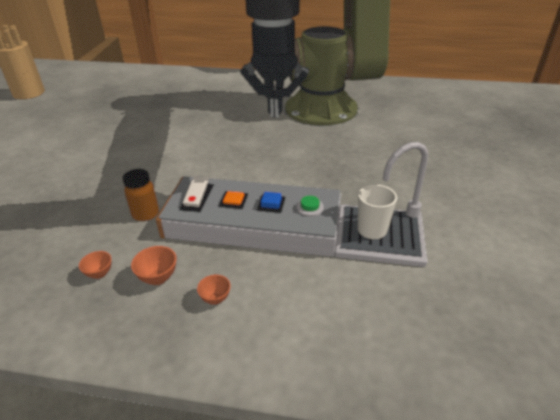

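The final views show amber in (z = 0.067), the dot down (0.072), blue up (0.075) and green back up (0.074). Pitcher, cups and jar are at the same pixels as at the start. The jar region's brightness change is the arm's shadow. Handing in.

```bash
python3 -c "
from h import *
print(hand_in())"
```

```text
the job is handed in; nothing more can be done
None
```

The batch is started, and I handed the job in at about 11.4 s of the 38 s allowed. With closed fingertips I pushed the red-dotted rocker end down, then the amber key in, then pressed and released the green button.

**Last checks:**

| Item | Result |
|---|---|
| Rocker | Dot at z = 72 mm and slope about -0.197, which matches fully on. The residual of that slope fit was large (9 mm), so the dot height is the firmer evidence. |
| Amber key | Face at 67 mm, fully in and staying in. |
| Green button | Pressed to a hard stop at about 32 N, then back up at 74 mm. |
| Blue key | Still up at about 75 mm; never touched. |
| Pitcher, jar, teacups | At the same pixels as at the start. The only image difference, around the jar, is the arm's shadow. |

**One disagreement:** the real fingertips sat about 34–38 mm above the reported TCP. My first descent therefore stopped in the air above the rocker. All three cameras confirmed the offset, and I then pressed by force and picture instead. The highest vertical wrist force I read was about 37 N (limit 120 N).

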